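# Stow the arbiter's pointer under the guard arm of its stand

### The job

Draw the boxwood pointer out of its open-ended walnut case, lay it across the two-fork rest and let go, then take it again nearer its head and put it in the walnut stand: a guard arm hangs over the bore, so enter its rounded foot into the mouth at a tilt and straighten it under the arm as it goes down, until it stands upright with its foot fully home. Let go of it, and leave the chess pieces, the clock key and the paperweight where they are.

Things in the scene. Friction and masses are not known exactly. Their poses are not given: they have to be found in the camera images.
- pointer: Boxwood stick 12 x 12 mm square, 192 mm long, 60 g. Origin on its axis at the tip of its foot (brass, rounded, radius 6 mm); x runs along it to the head, a paddle 20 mm wide (y), 12 thick (z), 18 long. Balance point 101 mm from the foot tip. Starts level, z up, axis 30 mm above the shelf, head inside the case, its last 66 to 72 mm at the foot sticking out of the case mouth.
- pointer_head (a point): Middle of the pointer's flat head end, 192 mm from the foot tip.
- case: Fixed walnut sleeve, 135 mm long, 42 mm wide, 50 mm high, open only at its mouth. Origin on the shelf under the middle of the mouth; x runs from the mouth into the case. The hole is 26 mm wide and spans heights 24 to 42 mm.
- rest: Fixed dark steel rest. Origin on the shelf under its middle; x runs through both forks. Base plate 130 x 56 mm, 8 thick; forks at x = -50 and +50 mm, 12 mm thick along x; notch floor 46 mm high (pointer's axis then 52 mm high); notch flares from about 17 mm wide at the floor to 26 at its top, 65 mm high. The pointer may lie either way round.
- stand: Fixed walnut block 80 x 80 mm, 78 mm high, with a vertical bore; origin on the shelf under the bore's axis. A dark post 24 (x) x 16 (y) mm at y = -90 mm carries a guard arm over the bore: x -12 to +12, y -98 to +30, heights 238 to 252 mm. The +y side is open: the head can lean out there past the arm's end. Base plate x -42 to 42, y -108 to +42, 10 mm thick.
- stand_mouth (a point): Centre of the bore's mouth, at the top of the block, 78 mm above the shelf. The mouth is 40 mm square, sides along the stand's x and y; over 40 mm of depth the bore narrows evenly to the square seat.
- stand_seat (a point): Centre of the bore's floor, 10 mm above the shelf. The seat above it is a square hole 14.6 mm wide and 28 mm deep, on the same axis.
- knight: White resin chess knight, base 38 mm across, about 93 mm high, loose; origin under its base.
- paperweight: Red glass dome, 68 mm across, 37 mm high, loose; origin under its base.
- pawn: Boxwood pawn, base 30 mm across, 49 mm high, loose; origin under its base.
- rook: Boxwood rook, base 30 mm across, 50 mm high, loose; origin under its base.
- bishop: Boxwood bishop, base 30 mm across, 64 mm high, loose; origin under its base.
- clock_key: Chrome clock key lying flat, about 69 mm long (x), bow 30 mm wide, 8 mm high, loose; origin at its underside near mid-length.
Not all that is in view belongs to the job. Leave any purple look-alike of the rest alone. Leave any pink look-alike of the stand alone.

How it is judged:
By the outcome, as a careful person would: the job done as asked, in the order asked, and still so for the second after the job is handed in, with the robot touching nothing.
It also fails if it takes over 69 s, if anything falls off the work surface, if the arm or the gripper's body presses on something with over 40 N, if the wrist force passes 120 N, or if a joint passes its speed limit or range.

### The arm

A 6-joint arm with a two-finger parallel gripper is mounted at the origin on the work surface. World frame = base frame: x ahead of the robot, y to its left, z up, the work surface at z = 0. Lengths are in m, angles in rad, forces in N, time in s.
With the tool pointing down it reaches from about 0.35 to 0.775 m from the base axis. Payload 5.5 kg.
Tool frame: the origin (TCP) lies at the very end of the fingers, on their centre line; the grasp point (between the pads) lies 19 mm behind it; z points along the fingers, y is the line along which they close (so a half turn about z gives the same grasp; the last joint's range is limited). The gripper opens to 85 mm and grips with 20 to 120 N. Pads are 22 mm wide; open, the fingers measure 114 mm over their backs; the gripper's body (76 mm by 85 mm) begins 54 mm behind the grasp point. The pads swing forward as they close: fully open they stand 13 mm farther back than shut.
Start: joints at [-1.244, 0.313, 0.046, 1.304, 0, 1.431], TCP at [0.259, -0.514, 0.231] pointing down, gripper open.
Joint ranges: [-2.76, 2.76], [-0.86, 1.69], [-1.03, 1.26], [-2.2, 2.34], [-1.47, 1.5], [-3.14, 3.14]. Speed limits (rad/s): [2.57, 2.57, 3.14, 3.14, 3.14, 3.14].

### API

Orientations are given as a unit quaternion [w, x, y, z].
In Python, from workcell import env, read_camera, get_calibration gives the robot as it stands.
- The arm moves only by the tool jog_arm, never from a script. Its argument "motion" is one flat list of numbers, 7 for each row, row after row: the shift along the tool's x, y, z as a fraction of full scale, then the turn, a rotation vector about the tool's x, y, z as a fraction of full scale, then the opening, from 0 (shut) to 1 (fully open). In form: [x, y, z, wx, wy, wz, grip, x, y, z, wx, wy, wz, grip, ...]. A call has 1 to 12 rows; each row is the pose to reach, as a shift and turn from the pose commanded when the call began, along the tool's axes at that moment; what a row does not reach only later rows make up. Full scale, the value 1, is 0.2 m for a shift and 90 degrees for a turn. A row lasts 1/8 s, in which the tool goes at most 62.5 mm and 10.7 degrees, less where a joint would pass 70% of its speed; a pose out of reach is approached as far as the arm can. A call with a number of a shift or a turn outside -1 to 1 is refused whole. A call with a gripper value outside its range is refused whole. The fingers move at their own pace and stop on an object; "newtons" is the grip in N (left out, the last holds). Time passes only in rows, so rows that repeat a pose let the fingers close. It gives the time, the measured TCP pose, the force, the opening and the grip force at its end, in the units of the state.
- env.get_state(): the state, without advancing time (a new reading comes with each control period).
- read_camera(name): name is "side" or "top"; returns the picture (420x560x3 uint8, red, green, blue); there is no depth.
- get_calibration(name): a dict with "fx", "fy", "cx", "cy" (pixels), "world_from_camera" (4x4, takes a point from camera to world coordinates). Camera axes: x right, y down, z forward; pixel columns grow to the right and rows downward; lengths in m; the calibration is good to about 2 mm. A picture is of the moment at which its call begins. get_calibration takes no time and is no camera call.
- env.hand_in(): hands the job in; it is judged then, once.
The state is a dict: "clock": time; "joint_pos": joint angles; "qvel": joint speeds; "tau": joint torques, N m; "tcp_pos": TCP position; "orientation": TCP orientation; "wrist_force": force on the tool from outside, world axes, zero at the start; "ft_torque": the same for the moment, N m; "finger_gap": finger opening in m; "grip_force": force on a finger pad.
Only numpy, scipy, OpenCV 4.12 (cv2) and the standard library are available. Lean on these libraries where they do the work, as an engineer would, in place of code of your own. Each camera call takes 0.05 s, during which the arm holds its last target. There are 200 camera calls.

## Working session

There is one attempt and no reset: what is moved stays moved. The work goes in short steps, Python scripts to look and compute and a tool call to move; the robot and the scene stay as the last step left them, time stands still between calls to the robot, and variables do not carry over. Pictures are saved under pics/ and viewed, at most 10 in all, crops included, and the job is handed in when it is done.

Besides the shell and the picture viewer there is one more tool, called after "Request:" by a JSON object that holds its "fn" and its "kwargs", one argument or row to a line. jog_arm: Moves the arm, as the interface text tells. Shift numbers are shares of 0.2 m and turn numbers shares of 90 degrees, none past 1 either way. Its arguments: {"type":"object","properties":{"motion":{"type":"array","items":{"type":"number"}},"newtons":{"type":"number"}},"required":["motion"]}

```bash
ls; mkdir -p pics; python3 - <<'E'
from workcell import env, read_camera, get_calibration
import cv2,numpy as np
for n in ("top","side"):
    im=read_camera(n); cv2.imwrite(f"pics/{n}0.png",cv2.resize(im[:,:,::-1],(800,600),interpolation=cv2.INTER_CUBIC))
    np.save(f"pics/{n}0.npy",im)
    c=get_calibration(n); print(n,c["fx"],c["fy"],c["cx"],c["cy"]); print(np.round(c["world_from_camera"],4))
print(env.get_state())
E
```

```text
pics
top 382.4584732019389 382.4584732019389 283.3801611954236 210.51584664152705
[[ 0.0396 -0.9722  0.2307  0.2769]
 [-0.9992 -0.0394  0.0057 -0.0121]
 [ 0.0035 -0.2308 -0.973   1.1277]
 [ 0.      0.      0.      1.    ]]
side 463.75441299965286 463.75441299965286 283.3323070472768 204.2158889615196
[[ 0.9939 -0.0716  0.0834  0.4273]
 [-0.1096 -0.5896  0.8002 -1.0005]
 [-0.0081 -0.8045 -0.5939  0.8286]
 [ 0.      0.      0.      1.    ]]
{'clock': 0.1, 'joint_pos': array([-1.24358574e+00,  3.13935536e-01,  4.51100958e-02,  1.30363362e+00,
        2.34567300e-05,  1.43118388e+00]), 'qvel': array([-2.19241414e-03, -3.10949569e-03,  3.53138619e-03,  3.69871389e-04,
       -7.67384531e-05,  6.23297748e-04]), 'tau': array([ 2.02424642e-03, -4.81728315e+01,  2.99242204e+01,  1.28320974e-02,
       -1.71723027e-04, -5.71862174e-06]), 'tcp_pos': array([ 0.25862163, -0.5130408 ,  0.2304994 ]), 'orientation': array([-8.28809211e-04,  9.72882647e-01,  2.31297783e-01, -6.61901895e-05]), 'wrist_force': array([ 0.35211023,  0.09473896, -0.37173669]), 'ft_torque': array([ 0.00054871,  0.01218743, -0.0373784 ]), 'grip_force': 0.0, 'finger_gap': 0.08513531886639557}
```

View pics/top0.png

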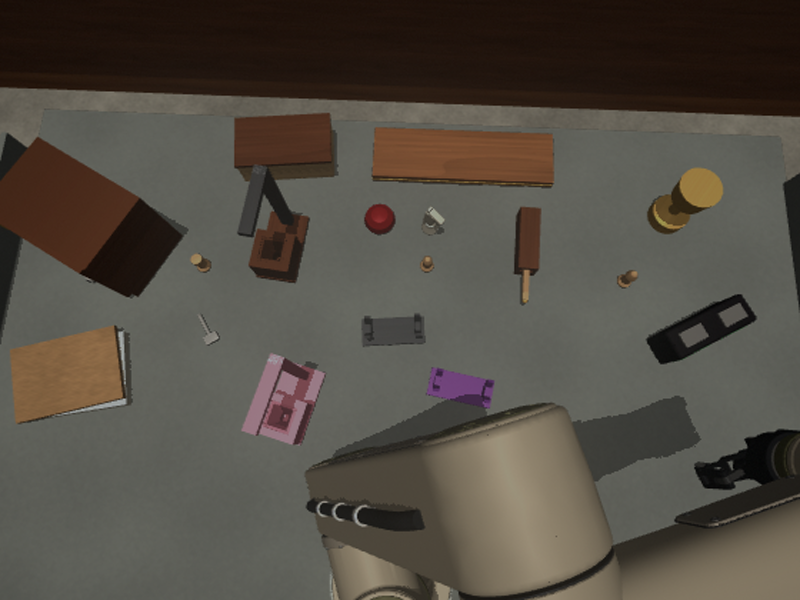

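View pics/side0.png

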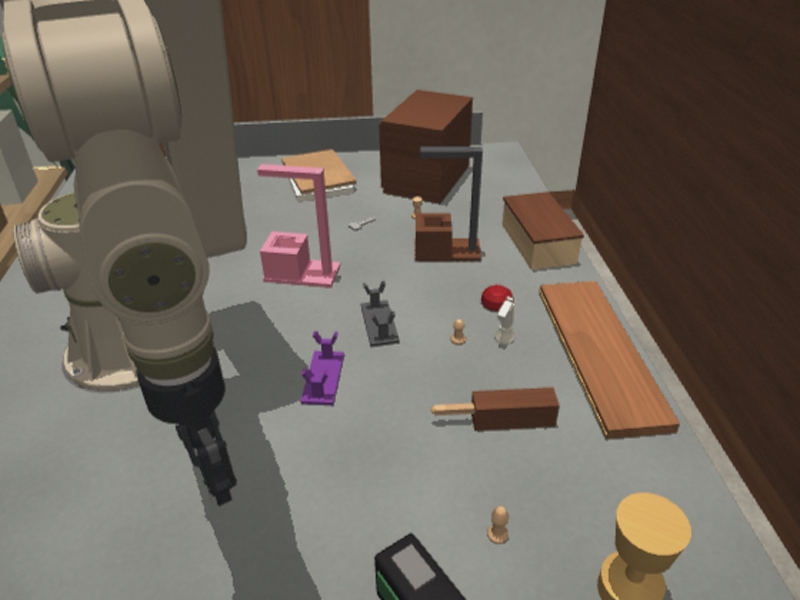

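The top view shows the case at about (528,240) with the pointer's foot at (525,302), the dark rest at (393,331), and the walnut stand at (278,245) with its guard arm end at (245,235). The side view shows the same items: case (515,408), rest (380,315), stand (445,235). I'll enlarge these next.

```bash
python3 - <<'E'
import cv2,numpy as np
def tile(im,c0,r0,w,h,W,H):
    t=cv2.resize(im[r0:r0+h,c0:c0+w,::-1],(W,H),interpolation=cv2.INTER_CUBIC)
    t=cv2.convertScaleAbs(t,alpha=1.6)
    s=W/w
    for k in range(0,w,10):
        cv2.line(t,(int(k*s),0),(int(k*s),5),(255,255,255),1)
        cv2.putText(t,str(c0+k),(int(k*s),14),0,.3,(255,255,255),1)
    for k in range(0,h,10):
        cv2.line(t,(0,int(k*s)),(5,int(k*s)),(255,255,255),1)
        cv2.putText(t,str(r0+k),(6,int(k*s)+4),0,.3,(255,255,255),1)
    return t
T=np.load("pics/top0.npy");S=np.load("pics/side0.npy")
o=np.zeros((600,800,3),np.uint8)
# top: rest 60x40, case 40x80, stand 60x100
o[:, :360]=tile(T,165,112,60,100,360,600)
o[:, 362:662]=tile(T,346,140,40,80,300,600)
cv2.imwrite("pics/c1.png",o)
o=np.zeros((600,800,3),np.uint8)
o[:300,:400]=tile(T,245,210,60,45,400,300)
o[:300,402:800]=tile(S,250,190,60,45,400,300)[:,:398]
o[302:,:480]=tile(S,296,262,100,62,480,298)
o[302:,482:]=tile(S,285,97,60,90,199,298)[:,:199].repeat(1,1) if False else cv2.resize(tile(S,285,97,60,90,600,900),(199,298)).__class__ and np.pad(cv2.resize(tile(S,285,97,60,90,600,900),(199,298)),((0,0),(0,119),(0,0)))
cv2.imwrite("pics/c2.png",o)
E
```

```text
(no output)
```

View pics/c1.png

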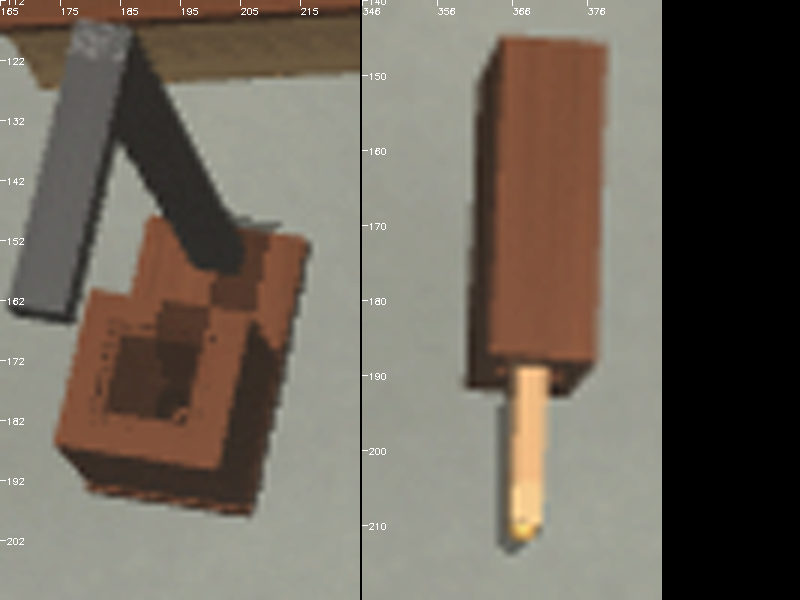

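View pics/c2.png

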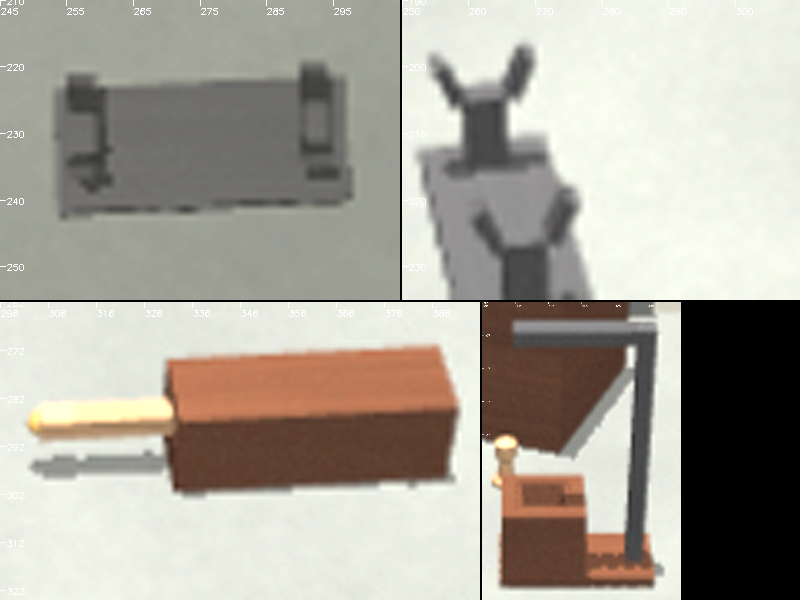

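The crops give me the corners of the stand block, rest plate, case top and the pointer's foot in both views. I'll fit planar poses to them.

```bash
cat > h.py <<'E'
import numpy as np
from scipy.optimize import least_squares
from scipy.spatial.transform import Rotation as R
from workcell import env, read_camera, get_calibration
CAL={n:get_calibration(n) for n in ("top","side")}
def proj(n,P):
    c=CAL[n];T=np.linalg.inv(c["world_from_camera"]);q=T[:3,:3]@np.asarray(P)+T[:3,3]
    return np.array([c["fx"]*q[0]/q[2]+c["cx"],c["fy"]*q[1]/q[2]+c["cy"]])
def back(n,uv,z):
    c=CAL[n];M=c["world_from_camera"];d=M[:3,:3]@[(uv[0]-c["cx"])/c["fx"],(uv[1]-c["cy"])/c["fy"],1]
    return M[:3,3]+d*(z-M[2,3])/d[2]
def fit(obs,x0):
    # obs: (cam,(x,y,z) mm local,(u,v))
    def w(p,l): 
        c,s=np.cos(p[2]),np.sin(p[2]);l=np.array(l)/1000
        return [p[0]+c*l[0]-s*l[1],p[1]+s*l[0]+c*l[1],l[2]]
    f=lambda p:np.concatenate([proj(n,w(p,l))-uv for n,l,uv in obs])
    r=least_squares(f,x0,loss="soft_l1");return r.x,f(r.x).reshape(-1,2)
E
python3 - <<'E'
from h import *
np.set_printoptions(precision=4,suppress=True)
st=[("top",(40,40,78),(174.5,185.8)),("top",(-40,40,78),(201.3,190)),("top",(40,-40,78),(180.5,160.3)),("top",(-40,-40,78),(206.7,164.5)),
("side",(-40,40,78),(290.4,161.2)),("side",(-40,-40,78),(315.5,161.8)),("side",(40,-40,78),(316.1,149.8)),("side",(40,40,78),(291.9,149.8)),
("side",(-12,30,252),(294.3,106.3)),("side",(-12,30,238),(294.3,110)),("top",(12,30,252),(166.7,162.5))]
re=[("top",(-65,-28,8),(254.3,241.2)),("top",(65,-28,8),(297.5,239.5)),("top",(-65,28,8),(253.5,223.2)),("top",(65,28,8),(296.8,221.2)),
("side",(-50,0,46),(262.5,204.5)),("side",(50,0,46),(268.5,227))]
ca=[("top",(135,21,50),(364.8,144.8)),("top",(135,-21,50),(378.8,145.7)),("top",(0,21,50),(363.1,187.3)),("top",(0,-21,50),(377.3,188.3)),
("side",(0,21,50),(331,274.1)),("side",(135,21,50),(387.3,271.4)),("side",(135,-21,50),(391.2,283.9)),("side",(0,-21,50),(332.5,286.6)),("side",(0,-21,0),(332.5,301.2))]
for nm,o,x0 in(("stand",st,(.65,.25,np.pi/2)),("rest",re,(.5,0,-np.pi/2)),("case",ca,(.6,-.2,0))):
    p,r=fit(o,x0);print(nm,p,np.degrees(p[2]));print(r.round(1).tolist())
print("foot",back("top",(367.7,212),.030),back("side",(301.8,286.2),.030))
print(back("top",(368.6,189.3),.036),back("top",(368.07,204),.036))
for n,uv in(("knight",(301,160)),("pawn",(299,187)),("pw",(266,153)),("bishop",(140,186)),("key",(146,231)),("rook",(437,197)),("tall",(468,150))): print(n,back("top",uv,.0))
E
```

```text
stand [0.6224 0.2645 1.4398] 82.49394572170544
[[-0.3, -0.7], [0.3, -0.3], [0.2, -1.2], [0.9, -0.9], [-0.5, 0.5], [0.2, -0.0], [-1.3, -0.8], [-1.7, -0.9], [-0.8, -0.5], [-0.9, 0.2], [0.1, -0.6]]
rest [ 0.4797  0.0144 -1.4863] -85.1607403008176
[[-0.0, -0.1], [0.7, -0.3], [0.2, -0.7], [0.4, -0.6], [-1.1, -0.8], [-1.3, -1.6]]
case [ 0.6141 -0.2582 -0.0533] -3.0523350974695482
[[0.3, -1.1], [0.2, -0.8], [0.0, -1.0], [0.1, -0.7], [-1.1, -0.5], [-0.5, -0.4], [-0.0, 0.1], [-0.0, 0.2], [-1.2, 0.5]]
foot [ 0.5428 -0.2542  0.03  ] [ 0.547  -0.2504  0.03  ]
[ 0.6109 -0.2564  0.036 ] [ 0.5657 -0.2543  0.036 ]
knight [ 0.7089 -0.054   0.    ]
pawn [ 0.6206 -0.0505  0.    ]
pw [0.7277 0.0565 0.    ]
bishop [0.6039 0.4379 0.    ]
key [0.4649 0.4024 0.    ]
rook [ 0.6059 -0.4735  0.    ]
tall [ 0.764  -0.5795  0.    ]
```

```bash
cat >> h.py <<'E'
# wrist model: R = Rz(q1) Ry(p) Rz(q5) Rx(q6) M , p=q2-q3+q4
M=np.array([[0,0,1],[0,1,0],[-1,0,0.]])
def frame(z,x):
    z=z/np.linalg.norm(z);x=x-z*(x@z);x=x/np.linalg.norm(x);return np.column_stack([x,np.cross(z,x),z])
def wrist(pos,Rm,L=.22):
    w=pos-L*Rm[:,2];q1=np.arctan2(w[1],w[0])
    e=R.from_matrix(R.from_euler('z',-q1).as_matrix()@Rm@M.T).as_euler('YZX')
    return np.r_[q1,e],w
E
python3 - <<'E'
from h import *
np.set_printoptions(precision=3,suppress=True)
s=env.get_state();print(wrist(s['tcp_pos'],R.from_quat(s['orientation'][[1,2,3,0]]).as_matrix()))
d=lambda deg:np.array([np.cos(np.radians(deg)),np.sin(np.radians(deg)),0]);Z=np.array([0,0,1.])
B=np.radians(30)
aR=d(94.8);ax,ay=d(82.5),d(172.5)
for sg in(1,-1):
  print("sg",sg)
  print("case",wrist(np.array([.593,-.256,.011]),frame(-Z,sg*d(-3))))
  print("rest1",wrist(np.array([.482,-.01,.033]),frame(-Z,sg*aR)))
  g=np.array([.48,.014,.052])+.085*aR
  t=-np.cos(B)*Z-np.sin(B)*aR
  print("rest2",wrist(g+.019*t,frame(t,sg*aR)))
  for th in(20,0):
    Q=R.from_rotvec(-np.radians(th)*ax)
    a=Q.apply(Z);t=Q.apply(np.cos(B)*ax-np.sin(B)*Z)
    foot=np.array([.6224,.2645,.08 if th else .01])
    print("stand",th,wrist(foot+.156*a+.019*t,frame(t,sg*a)))
st=[("pink",(199,290),.078)]
for n,uv,z in st: print(n,back("top",uv,z))
for uv in((193,250),(172,303),(180,307)):print("pinkarm",back("top",uv,.252))
E
```

```text
(array([-1.104,  1.572,  0.   ,  1.571]), array([ 0.259, -0.513,  0.45 ]))
sg 1
case (array([-0.408,  1.571,  0.   ,  2.786]), array([ 0.593, -0.256,  0.231]))
rest1 (array([-0.021,  1.571,  0.   ,  1.466]), array([ 0.482, -0.01 ,  0.253]))
rest2 (array([ 0.405,  1.751, -0.494,  1.937]), array([0.464, 0.199, 0.226]))
stand 20 (array([0.199, 0.816, 0.869, 2.062]), array([0.513, 0.103, 0.321]))
stand 0 (array([0.152, 1.12 , 0.982, 2.098]), array([0.6  , 0.092, 0.266]))
sg -1
case (array([-0.408,  1.571,  0.   , -0.355]), array([ 0.593, -0.256,  0.231]))
rest1 (array([-0.021,  1.571,  0.   , -1.675]), array([ 0.482, -0.01 ,  0.253]))
rest2 (array([ 0.405,  1.751, -0.494, -1.205]), array([0.464, 0.199, 0.226]))
stand 20 (array([ 0.199,  0.816,  0.869, -1.08 ]), array([0.513, 0.103, 0.321]))
stand 0 (array([ 0.152,  1.12 ,  0.982, -1.044]), array([0.6  , 0.092, 0.266]))
pink [0.297 0.212 0.078]
pinkarm [0.383 0.197 0.252]
pinkarm [0.263 0.232 0.252]
pinkarm [0.256 0.214 0.252]
```

```bash
cat >> h.py <<'E'
def cur():
    s=env.get_state();return s['tcp_pos'],R.from_quat(s['orientation'][[1,2,3,0]])
def rel(targets,p0=None,R0=None):
    "targets: (pos,Rmat) -> tool-frame fractions from current pose"
    if p0 is None: p0,R0=cur()
    for p,Rm in targets:
        sh=R0.inv().apply(np.asarray(p)-p0)/.2; rv=(R0.inv()*R.from_matrix(Rm)).as_rotvec()/(np.pi/2)
        print(np.round(np.r_[sh,rv],3).tolist())
def d(deg): return np.array([np.cos(np.radians(deg)),np.sin(np.radians(deg)),0])
Z=np.array([0,0,1.])
E
python3 - <<'E'
from h import *
F=frame(-Z,d(-3)); rel([((.58,-.2555,.2),F),((.58,-.2555,.09),F),((.58,-.2555,.011),F)])
E
```

```text
[2.014, -0.426, 0.154, -0.001, 0.0, 0.331]
[2.014, -0.426, 0.704, -0.001, 0.0, 0.331]
[2.014, -0.425, 1.099, -0.001, 0.0, 0.331]
```

Request:
{"fn": "jog_arm", "kwargs": {
  "motion": [0.3,-0.06,0,0,0,0.1,0.6,0.6,-0.12,0.05,0,0,0.2,0.6,0.8,-0.17,0.08,0,0,0.3,0.6,1,-0.21,0.1,0,0,0.33,0.6,1,-0.21,0.1,0,0,0.33,0.6,1,-0.21,0.1,0,0,0.33,0.6],
  "newtons": 50
}}

```text
clock: 0.85
tcp_pos: [0.4183, -0.386, 0.211]
orientation: [-0.0, 1.0, -0.025, -0.0]
wrist_force: [-0.5, 0.7, 0.7]
finger_gap: 0.0516
grip_force: 0.0
```

```bash
python3 - <<'E'
from h import *
F=frame(-Z,d(-3)); rel([((.58,-.2555,.09),F),((.58,-.2555,.011),F)])
print(cur()[0],env.get_state()['joint_pos'].round(2))
E
```

```text
[0.775, -0.692, 0.605, -0.0, 0.0, 0.001]
[0.775, -0.692, 1.0, -0.0, 0.0, 0.001]
[ 0.41827056 -0.38596124  0.2110205 ] [-0.89  0.31 -0.01  1.25 -0.    2.31]
```

Request:
{"fn": "jog_arm", "kwargs": {
  "motion": [0.25,-0.23,0.1,0,0,0,0.6,0.5,-0.46,0.3,0,0,0,0.6,0.775,-0.692,0.5,0,0,0,0.6,0.775,-0.692,0.6,0,0,0,0.6,0.775,-0.692,0.8,0,0,0,0.6,0.775,-0.692,1,0,0,0,0.6,0.775,-0.692,1,0,0,0,0.6,0.775,-0.692,1,0,0,0,0.6]
}}

```text
clock: 1.85
tcp_pos: [0.5807, -0.2572, 0.0127]
orientation: [0.0, 1.0, -0.026, 0.001]
wrist_force: [0.1, -0.4, 0.9]
finger_gap: 0.051
grip_force: 0.0
```

```bash
python3 - <<'E'
from h import *
import cv2
t=read_camera("top");s=read_camera("side")
a=cv2.resize(t[130:230,320:420,::-1],(400,400),interpolation=cv2.INTER_CUBIC)
b=cv2.resize(s[230:330,270:370,::-1],(400,400),interpolation=cv2.INTER_CUBIC)
cv2.imwrite("pics/g1.png",cv2.convertScaleAbs(np.hstack([a,b]),alpha=1.6))
E
```

```text
(no output)
```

View pics/g1.png

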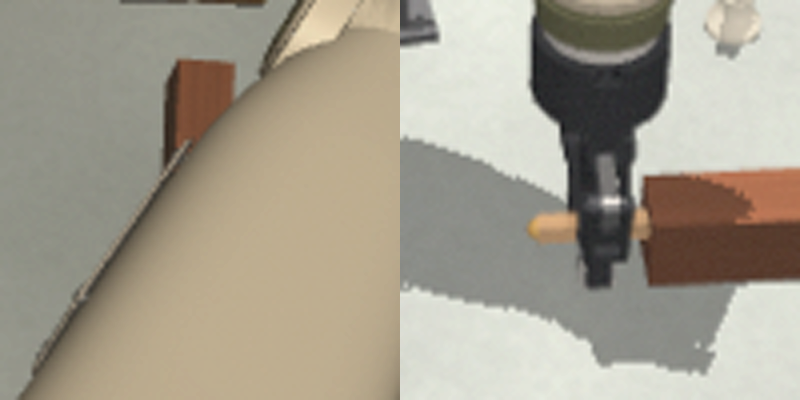

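The side crop shows the fingers astride the pointer at about (605,225), clear of the case mouth at (645,225). I'll close and draw it out.

Request:
{"fn": "jog_arm", "kwargs": {
  "motion": [0,0,0,0,0,0,0,0,0,0,0,0,0,0,0,0,0,0,0,0,0,0,0,0,0,0,0,0],
  "newtons": 60
}}

```text
clock: 2.45
tcp_pos: [0.5809, -0.2561, 0.0122]
orientation: [0.0, 1.0, -0.026, 0.001]
wrist_force: [-1.2, 0.3, 6.6]
finger_gap: 0.0106
grip_force: 59.7
```

Request:
{"fn": "jog_arm", "kwargs": {
  "motion": [-0.08,0,-0.01,0,0,0,0,-0.22,0,-0.015,0,0,0,0,-0.4,0,-0.015,0,0,0,0,-0.58,0,-0.015,0,0,0,0,-0.74,0,-0.015,0,0,0,0,-0.74,0,-0.015,0,0,0,0]
}}

```text
clock: 3.2
tcp_pos: [0.4298, -0.2469, 0.0136]
orientation: [-0.001, 1.0, -0.026, -0.001]
wrist_force: [0.5, -0.5, -0.3]
finger_gap: 0.0109
grip_force: 58.9
```

```bash
python3 - <<'E'
from h import *
import cv2
print(env.get_state()['finger_gap'],cur()[0],env.get_state()['wrist_force'])
s=read_camera("side")
cv2.imwrite("pics/g2.png",cv2.convertScaleAbs(cv2.resize(s[230:330,220:370,::-1],(750,500),interpolation=cv2.INTER_CUBIC),alpha=1.6))
E
```

```text
0.010938949895227536 [ 0.42979224 -0.24685104  0.01363896] [ 0.46027775 -0.49075912 -0.33512213]
```

View pics/g2.png

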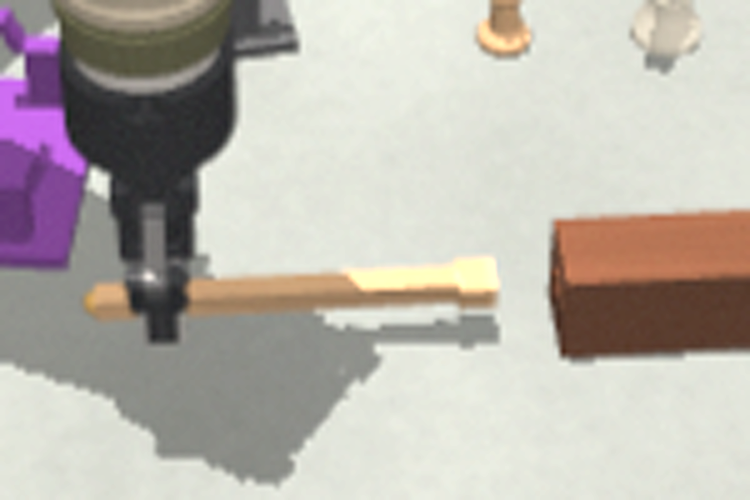

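Pointer is clear of the case: foot at crop (85,302), head end at (497,282), mouth at (555,290).

```bash
python3 - <<'E'
from h import *
f=back("side",(236.5,289.9),.0326);h=back("side",(318.9,285.7),.0326);p=cur()[0]
print(f,h,np.linalg.norm(h-f),"g",p[0]-f[0], 192-(h[0]-p[0]))
a=d(94.8);F=frame(-Z,d(-3))
F45=frame(-Z,d(40))
rel([((.43,-.247,.15),F),((.44,-.12,.15),F45)])
E
```

```text
[ 0.39491107 -0.24667182  0.0326    ] [ 0.5864007  -0.25597026  0.0326    ] 0.19171525469050618 g 0.03682870810106453 191.84533907946079
[-0.009, -0.004, -0.68, -0.0, 0.0, -0.0]
[0.007, -0.641, -0.679, -0.0, 0.0, -0.478]
```

Request:
{"fn": "jog_arm", "kwargs": {
  "motion": [0,0,-0.3,0,0,0,0,0,0,-0.6,0,0,0,0,0,-0.15,-0.7,0,0,-0.1,0,0,-0.3,-0.7,0,0,-0.2,0,0,-0.45,-0.7,0,0,-0.3,0,0,-0.55,-0.7,0,0,-0.4,0,0,-0.64,-0.7,0,0,-0.48,0,0,-0.64,-0.7,0,0,-0.48,0]
}}

```text
clock: 4.25
tcp_pos: [0.4402, -0.1195, 0.1545]
orientation: [0.0, 0.939, 0.345, 0.0]
wrist_force: [-0.0, -0.9, 0.2]
finger_gap: 0.0107
grip_force: 59.0
```

```bash
python3 - <<'E'
from h import *
a=d(94.8);F=frame(-Z,a);G=np.array([.48,.0144,0])+(.036-.113)*a
print(G,cur()[0])
rel([(G+[0,0,.13],F)])
E
```

```text
[ 0.48644319 -0.06232995  0.        ] [ 0.44021016 -0.11946249  0.15449262]
[0.361, -0.068, 0.123, 0.001, 0.0, -0.605]
```

Request:
{"fn": "jog_arm", "kwargs": {
  "motion": [0.1,-0.02,0.03,0,0,-0.1,0,0.2,-0.04,0.06,0,0,-0.22,0,0.3,-0.055,0.1,0,0,-0.34,0,0.361,-0.068,0.123,0,0,-0.46,0,0.361,-0.068,0.123,0,0,-0.56,0,0.361,-0.068,0.123,0,0,-0.605,0,0.361,-0.068,0.123,0,0,-0.605,0,0.361,-0.068,0.123,0,0,-0.605,0]
}}

```text
clock: 5.25
tcp_pos: [0.4859, -0.0637, 0.1297]
orientation: [0.0, 0.678, 0.735, 0.0]
wrist_force: [0.4, -0.1, -0.8]
finger_gap: 0.0106
grip_force: 58.9
```

```bash
python3 - <<'E'
from h import *
import cv2
t=read_camera("top");s=read_camera("side")
def grid(im,c0,r0,w,h,k):
    o=cv2.convertScaleAbs(cv2.resize(im[r0:r0+h,c0:c0+w,::-1],None,fx=k,fy=k,interpolation=cv2.INTER_CUBIC),alpha=1.5)
    return o
a=grid(t,235,170,80,100,5);b=grid(s,235,170,80,100,5)
cv2.imwrite("pics/r1.png",np.hstack([a,b]))
E
```

```text
(no output)
```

View pics/r1.png

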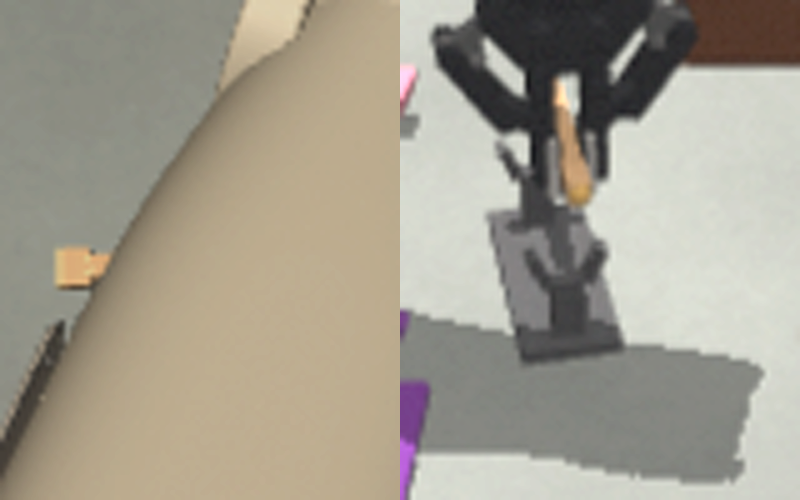

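The top crop shows only the head end at (55,267); the side crop shows the foot ball at (580,192) and the near fork's tine tips at (530,255) and (603,250).

```bash
python3 - <<'E'
from h import *
np.set_printoptions(precision=4,suppress=True)
p,Rm=cur();a=Rm.apply([1,0,0]);g=p+[0,0,.019];f=g-.030*a;h=g+.156*a
print("az",np.degrees(np.arctan2(a[1],a[0])))
print("foot side",proj("side",f),"obs",(270.5,207.9)," head top",proj("top",h+[0,0,.006]),"obs",(245.5,222.9))
bs=back("side",(270.5,207.9),f[2])-f; bt=back("top",(245.5,222.9),h[2]+.006)-h; print("bias side",bs,"top",bt)
n=back("side",(267.8,219.9),.065);fa=back("side",(261.25,197.25),.065)
print("near",n,"far",fa,"mid",(n+fa)/2,"mid corrected",(n+fa)/2-bs,np.degrees(np.arctan2(*(fa-n)[1::-1])))
E
```

```text
az 94.6053924178907
foot side [269.6535 207.4433] obs (270.5, 207.9)  head top [245.0368 221.9485] obs (245.5, 222.9)
bias side [ 0.0019 -0.0021  0.    ] top [-0.0025 -0.0014  0.006 ]
near [ 0.486  -0.0362  0.065 ] far [0.4761 0.0691 0.065 ] mid [0.481  0.0164 0.065 ] mid corrected [0.4792 0.0185 0.065 ] 95.35912814930772
```

```bash
python3 - <<'E'
from h import *
F=frame(-Z,d(95)); rel([((.4877,-.0592,z),F) for z in (.08,.05,.0335)])
E
```

```text
[0.021, 0.012, 0.248, 0.0, 0.0, -0.004]
[0.021, 0.012, 0.398, 0.0, 0.0, -0.004]
[0.021, 0.012, 0.481, 0.0, 0.0, -0.004]
```

Request:
{"fn": "jog_arm", "kwargs": {
  "motion": [0.021,0.012,0.1,0,0,-0.004,0,0.021,0.012,0.248,0,0,-0.004,0,0.021,0.012,0.34,0,0,-0.004,0,0.021,0.012,0.398,0,0,-0.004,0,0.021,0.012,0.43,0,0,-0.004,0,0.021,0.012,0.46,0,0,-0.004,0,0.021,0.012,0.475,0,0,-0.004,0,0.021,0.012,0.475,0,0,-0.004,0]
}}

```text
clock: 6.35
tcp_pos: [0.4878, -0.059, 0.0349]
orientation: [0.0, 0.675, 0.738, 0.0]
wrist_force: [-0.8, -0.5, -0.8]
finger_gap: 0.0106
grip_force: 59.0
```

```bash
python3 - <<'E'
from h import *
import cv2
s=env.get_state();print(cur()[0],s['wrist_force'],s['ft_torque'])
s=read_camera("side")
cv2.imwrite("pics/r2.png",cv2.convertScaleAbs(cv2.resize(s[170:270,225:325,::-1],None,fx=6,fy=6,interpolation=cv2.INTER_CUBIC),alpha=1.5))
E
```

```text
[ 0.48783013 -0.05899671  0.03489318] [-0.84264507 -0.50374081 -0.79976821] [0.01201045 0.00716253 0.01245382]
```

View pics/r2.png

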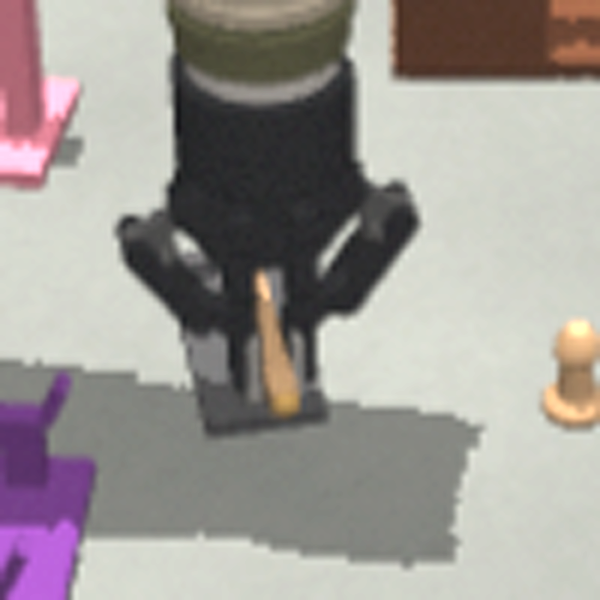

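The pointer hangs between the tines with its foot at (285,400), centred on the plate, and the wrist reads no contact. I'll lower the last 1.5 mm, open and lift.

Request:
{"fn": "jog_arm", "kwargs": {
  "motion": [0,0,0.008,0,0,0,0,0,0,0.008,0,0,0,0,0,0,0.008,0,0,0,0.45,0,0,0.008,0,0,0,0.45,0,0,0.008,0,0,0,0.45,0,0,0,0,0,0,0.45,0,0,-0.15,0,0,0,0.45,0,0,-0.4,0,0,0,0.45,0,0,-0.7,0,0,0,0.45,0,0,-0.7,0,0,0,0.45]
}}

```text
clock: 7.65
tcp_pos: [0.4908, -0.0598, 0.1798]
orientation: [0.004, 0.675, 0.738, 0.002]
wrist_force: [0.3, -0.2, -0.6]
finger_gap: 0.0386
grip_force: 0.0
```

```bash
python3 - <<'E'
from h import *
import cv2
s=env.get_state();print(cur()[0],s['finger_gap'])
s=read_camera("side");t=read_camera("top")
a=cv2.resize(s[180:260,230:310,::-1],None,fx=5,fy=5,interpolation=cv2.INTER_CUBIC);b=cv2.resize(t[190:270,235:315,::-1],None,fx=5,fy=5,interpolation=cv2.INTER_CUBIC)
cv2.imwrite("pics/r3.png",cv2.convertScaleAbs(np.hstack([a,b]),alpha=1.5))
E
```

```text
[ 0.49081055 -0.05983363  0.17982392] 0.03856545467336353
```

View pics/r3.png

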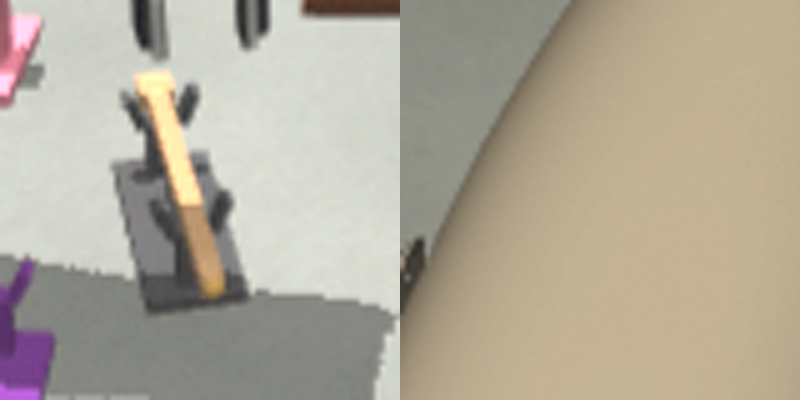

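The pointer lies in both forks with its foot ball at (213,288) and its head past the far fork at (155,80). It is released. Next is the tilted regrasp at about 128 mm from the foot.

```bash
python3 - <<'E'
from h import *
a=d(95);B=np.radians(25);t=-np.cos(B)*Z-np.sin(B)*a;G=np.array([.4798,.0326,.052]);F=frame(t,a)
T=G+.019*t;print(T)
rel([(T-.11*t,F),(T-.05*t,F),(T,F)])
print(wrist(T,F)); print(env.get_state()['joint_pos'].round(3))
E
```

```text
[0.48049984 0.02460081 0.03478015]
[0.653, -0.001, 0.204, 0.001, -0.277, 0.0]
[0.526, -0.001, 0.476, 0.001, -0.277, 0.0]
[0.42, -0.002, 0.703, 0.001, -0.277, 0.0]
(array([ 0.24323244,  1.64310368, -0.43067966,  1.74258474]), array([0.47239644, 0.11722302, 0.23416787]))
[-0.284  0.177 -0.272  1.12  -0.     1.199]
```

Request:
{"fn": "jog_arm", "kwargs": {
  "motion": [0.2,0,0,0,-0.08,0,0.45,0.45,0,0.05,0,-0.18,0,0.45,0.653,0,0.2,0,-0.277,0,0.45,0.653,0,0.2,0,-0.277,0,0.45,0.653,0,0.2,0,-0.277,0,0.45,0.526,0,0.476,0,-0.277,0,0.45,0.48,0,0.58,0,-0.277,0,0.45,0.44,0,0.66,0,-0.277,0,0.45,0.42,0,0.703,0,-0.277,0,0.45,0.42,0,0.703,0,-0.277,0,0.45,0.42,0,0.703,0,-0.277,0,0.45]
}}

```text
clock: 9.12
tcp_pos: [0.4809, 0.0243, 0.0349]
orientation: [0.16, 0.66, 0.72, -0.145]
wrist_force: [-0.2, -0.9, 0.2]
finger_gap: 0.0387
grip_force: 0.0
```

```bash
python3 - <<'E'
from h import *
s=env.get_state();print(s['tcp_pos'],s['wrist_force'],s['joint_pos'].round(3))
a=d(95);B=np.radians(25);t=-np.cos(B)*Z-np.sin(B)*a;G=np.array([.4798,.0326,.052]);rel([(G+.019*t,frame(t,a))])
E
```

```text
[0.48085603 0.02427292 0.034916  ] [-0.22051113 -0.8774858   0.18634188] [ 0.147  0.353 -0.501  0.743 -0.434  1.637]
[0.002, -0.002, -0.0, 0.001, -0.001, -0.001]
```

Request:
{"fn": "jog_arm", "kwargs": {
  "motion": [0,0,0,0,0,0,0,0,0,0,0,0,0,0,0,0,0,0,0,0,0,0,0,0,0,0,0,0,-0.042,0,-0.091,0,0,0,0,-0.127,0,-0.272,0,0,0,0,-0.254,0,-0.544,0,0,0,0,-0.296,0,-0.634,0,0,0,0,-0.296,0,-0.634,0,0,0,0],
  "newtons": 60
}}

```text
clock: 10.25
tcp_pos: [0.4813, 0.025, 0.1754]
orientation: [0.16, 0.66, 0.72, -0.144]
wrist_force: [0.9, 0.2, -0.9]
finger_gap: 0.0107
grip_force: 58.6
```

```bash
python3 - <<'E'
from h import *
import cv2
np.set_printoptions(precision=4,suppress=True)
s=env.get_state();print(s['tcp_pos'],s['finger_gap'],s['joint_pos'].round(3))
p,R0=cur();B=np.radians(25);G=p-.019*R0.apply([0,0,1])
al=R0.apply([np.cos(B),0,-np.sin(B)]);print("axis",al)
f=G-.122*al;print("foot c",f,proj("side",f),"head",G+.064*al,proj("side",G+.064*al))
im=read_camera("side").astype(int);np.save("pics/l.npy",im)
u,v=proj("side",f).astype(int);w=im[v-12:v+13,u-12:u+13]
m=(w[...,0]>110)&(w[...,0]-w[...,2]>45)
for r in m: print("".join("#" if x else "." for x in r))
print(u-12,v-12)
# stand approach pose
st=np.array([.6224,.2645,0]);ax=d(82.5)
def pose(th,foot,g=.128,off=0):
    Q=R.from_rotvec(-np.radians(th)*ax);a=Q.apply(Z);t=Q.apply(np.cos(B)*ax-np.sin(B)*Z)
    return foot+g*a+.019*t,frame(t,a)
P,F=pose(25,st-ax*.1+[0,0,.12]);print(P,wrist(P,F));rel([(P,F)])
E
```

```text
[0.4813 0.025  0.1754] 0.010656449294326582 [ 0.148  0.205 -0.308  1.081 -0.434  1.636]
axis [-0.0885  0.9961  0.0017]
foot c [ 0.4913 -0.0886  0.1924] [270.3385 191.5468] head [0.4749 0.0967 0.1928] [258.3514 153.1441]
.......######............
........#####............
........#####............
........######...........
.........#####...........
.........#####...........
.........######..........
.........######..........
..........#####..........
..........######.........
..........######.........
...........#####.........
...........#####.........
............####.........
............###..........
.........................
.........................
.........................
.........................
.........................
.........................
.........................
.........................
.........................
.........................
258 179
[0.5613 0.189  0.2287] (array([-0.0071,  0.9241,  1.0702,  1.8062]), array([ 0.4963, -0.0035,  0.313 ]))
[0.594, 0.477, -0.578, -0.338, 0.947, 0.038]
```

Request:
{"fn": "jog_arm", "kwargs": {
  "motion": [0.059,0.048,-0.058,-0.034,0.095,0.004,0,0.119,0.095,-0.116,-0.068,0.189,0.008,0,0.178,0.143,-0.173,-0.101,0.284,0.011,0,0.238,0.191,-0.231,-0.135,0.379,0.015,0,0.297,0.239,-0.289,-0.169,0.474,0.019,0,0.356,0.286,-0.347,-0.203,0.568,0.023,0,0.416,0.334,-0.405,-0.237,0.663,0.027,0,0.475,0.382,-0.462,-0.27,0.758,0.03,0,0.535,0.429,-0.52,-0.304,0.852,0.034,0,0.594,0.477,-0.578,-0.338,0.947,0.038,0,0.594,0.477,-0.578,-0.338,0.947,0.038,0,0.594,0.477,-0.578,-0.338,0.947,0.038,0]
}}

```text
clock: 11.8
tcp_pos: [0.5609, 0.1888, 0.2277]
orientation: [-0.209, 0.544, 0.631, 0.513]
wrist_force: [0.6, -0.6, -1.0]
finger_gap: 0.0109
grip_force: 58.6
```

```bash
cat >> h.py <<'E'
B=np.radians(25)
def pose(th,foot,g=.128,yaw=82.5,th2=0):
    ax=d(yaw);Q=R.from_rotvec(-np.radians(th)*ax);a=Q.apply(Z);t=Q.apply(np.cos(B)*ax-np.sin(B)*Z)
    return np.asarray(foot)+g*a+.019*t,frame(t,a)
def held(g=.128):
    p,R0=cur();al=R0.apply([np.cos(B),0,-np.sin(B)]);G=p-.019*R0.apply([0,0,1]);return G-g*al,al
E
python3 - <<'E'
from h import *
np.set_printoptions(precision=4,suppress=True)
import cv2
print(env.get_state()['joint_pos'].round(3),cur()[0])
f,al=held();print("foot",f,"axis",al)
for n in("side","top"): print(n,"footc",proj(n,f+.006*al),"headend",proj(n,f+.192*al),"g150",proj(n,f+.15*al))
P,F=pose(25,[.6094,.1654,.12]);rel([(P,F)])
s=read_camera("side");t=read_camera("top");np.save("pics/s2.npy",s);np.save("pics/t2.npy",t)
a=cv2.resize(s[70:190,250:350,::-1],(500,600),interpolation=cv2.INTER_CUBIC);b=cv2.resize(t[120:240,170:230,::-1],(300,600),interpolation=cv2.INTER_CUBIC)
cv2.imwrite("pics/s2.png",cv2.convertScaleAbs(np.hstack([a,b]),alpha=1.5))
E
```

```text
[-0.323  0.274 -0.506  0.785  1.174  1.104] [0.5609 0.1888 0.2277]
foot [0.6086 0.1648 0.1189] axis [-0.4165  0.0579  0.9073]
side footc [302.2286 158.9187] headend [274.5931 105.46  ] g150 [281.2006 118.2417]
top footc [222.5604 175.8607] headend [204.045 184.402] g150 [208.8716 182.1755]
[0.004, 0.004, 0.0, -0.001, 0.002, -0.001]
```

```bash
python3 - <<'E'
from h import *
np.set_printoptions(precision=4,suppress=True)
st=[("top",(40,40,78),(174.5,185.8)),("top",(-40,40,78),(201.3,190)),("top",(40,-40,78),(180.5,160.3)),("top",(-40,-40,78),(206.7,164.5)),("top",(-20,20,78),(196.2,182.3)),("top",(20,20,78),(182.8,180.7)),
("side",(-40,40,78),(290.4,161.2)),("side",(-40,-40,78),(315.5,161.8)),("side",(40,-40,78),(316.1,149.8)),("side",(40,40,78),(291.9,149.8)),
("side",(-12,30,252),(294.3,106.3)),("side",(-12,30,238),(294.3,110)),("top",(12,30,252),(166.7,162.5))]
st=[(n,l,(u-.5,v-.5)) for n,l,(u,v) in st]
for c in("top","side",""):
    p,r=fit([o for o in st if c in o[0]],(.62,.26,1.44));print(c,p,np.degrees(p[2]),r.round(1).tolist())
P,F=pose(25,[.6235,.2655,.105]);rel([(P,F)])
# pointer colour blob in saved views
for n,f in(("s2",(302.2,158.9)),("t2",(222.6,175.9))):
    im=np.load(f"pics/{n}.npy").astype(int);u,v=map(int,f);w=im[v-10:v+9,u-14:u+10]
    print(n,u-14,v-10)
    for r in w: print(" ".join("%3d/%3d"%(x[0],x[0]-x[2]) for x in r[4:20]))
E
```

```text
top [0.6217 0.2663 1.4541] 83.31490209873502 [[-0.3, 0.2], [0.3, 0.2], [-0.2, -0.3], [0.6, -0.4], [0.0, 0.3], [-0.2, -0.2], [-0.1, 0.2]]
side [0.6239 0.2658 1.3911] 79.70345493880104 [[-0.2, 0.4], [0.4, 0.6], [0.2, -0.3], [-0.2, -0.9], [-0.1, -0.4], [-0.1, 0.3]]
 [0.6225 0.2661 1.4385] 82.41753712048954 [[-0.4, -0.3], [0.2, 0.1], [0.2, -0.7], [0.8, -0.4], [-0.0, 0.1], [-0.2, -0.6], [-0.0, 0.7], [0.6, 0.2], [-0.8, -0.6], [-1.3, -0.7], [-0.4, -0.2], [-0.4, 0.5], [-0.1, -0.2]]
[0.15, -0.028, 0.489, -0.0, 0.002, 0.001]
s2 288 148
111/ 47 108/ 46  99/ 42  95/ 38  94/ 37  94/ 37  99/ 39 121/ 42 136/ 24 133/ 11 133/ 11 133/ 11 132/ 11 132/ 10 133/ 11 134/ 10
113/ 56 112/ 56 109/ 52  98/ 42  94/ 37  94/ 38  95/ 36 110/ 43 127/ 45 124/ 40 121/ 40 121/ 39 121/ 38 122/ 39 122/ 38 121/ 39
116/ 63 114/ 62 114/ 61 105/ 51  93/ 38  94/ 37  94/ 37  99/ 39 118/ 49 123/ 59 110/ 59 110/ 59 109/ 58 109/ 58 109/ 61 110/ 58
114/ 62 115/ 62 113/ 62 106/ 55  94/ 42  94/ 37  93/ 38  96/ 38 110/ 45 123/ 54  98/ 49  94/ 50  94/ 49  93/ 49  93/ 50  94/ 50
115/ 62 114/ 61 112/ 60  98/ 50 104/ 49  94/ 37  94/ 37 
[... 3606 characters left out ...]
/  1  34/  1  35/  2  30/  2  32/  1  33/  2  29/  1  29/  1
104/  9 118/ 10 114/  9  82/  7  33/  1  30/  2  31/  1  34/  2  34/  1  34/  1  34/  1  36/  2  34/  1  34/  2  34/  1  34/  1
 56/ 17  59/  8  56/  5  57/  5  40/  2  34/  1  34/  2  35/  2  34/  2  34/  2  36/  2  33/  1  34/  1  34/  1  32/  2  35/  2
 50/ 20  50/ 19  49/ 18  44/ 15  46/ 16  48/ 18  45/ 14  39/  5  46/  1  34/  2  31/  2  34/  2  34/  1  34/  2  32/  1  35/  2
 50/ 19  50/ 20  50/ 20  50/ 20  50/ 20  54/ 19  76/ 13  95/  6  94/  6  81/  5  57/  4  34/  1  34/  2  34/  1  35/  2  34/  1
 50/ 18  50/ 19  50/ 20  53/ 18  76/ 13  95/  6  94/  5  94/  4  96/  6  96/  6  96/  7  93/  5  75/  3  48/  2  47/  2  34/  2
```

```bash
cat >> h.py <<'E'
ST=np.array([.6233,.2672,0])
def bore(y,z,x=0): return ST+x*d(82.5)+y*d(172.5)+[0,0,z]
E
python3 - <<'E'
from h import *
rel([pose(25,bore(-.002,.10))])
E
```

```text
[0.13, -0.032, 0.508, -0.0, 0.002, 0.001]
```

Request:
{"fn": "jog_arm", "kwargs": {
  "motion": [0.02,-0.006,0.1,0,0.001,0.001,0,0.05,-0.013,0.2,0,0.001,0.001,0,0.08,-0.02,0.3,0,0.001,0.001,0,0.105,-0.026,0.4,0,0.001,0.001,0,0.13,-0.032,0.508,0,0.001,0.001,0,0.13,-0.032,0.508,0,0.001,0.001,0,0.13,-0.032,0.508,0,0.001,0.001,0]
}}

```text
clock: 12.78
tcp_pos: [0.5772, 0.2905, 0.2092]
orientation: [-0.209, 0.543, 0.63, 0.515]
wrist_force: [0.6, 0.1, -0.1]
finger_gap: 0.0108
grip_force: 58.6
```

```bash
python3 - <<'E'
from h import *
np.set_printoptions(precision=4,suppress=True)
import cv2
s=env.get_state();print(s['joint_pos'].round(3),cur()[0],s['wrist_force'])
f,al=held();print("foot",f,"axis",al, "local", (f-ST)@d(82.5),(f-ST)@d(172.5))
for n in("side","top"): print(n,"footc",proj(n,f+.006*al),"headend",proj(n,f+.192*al),"mouth corners",[proj(n,bore(y/1e3,.078,x/1e3)).round(1).tolist() for x,y in((-20,-20),(-20,20),(20,20),(20,-20))])
s=read_camera("side");t=read_camera("top")
def crop(im,c0,r0,w,h,k):
    o=cv2.resize(im[r0:r0+h,c0:c0+w,::-1],None,fx=k,fy=k,interpolation=cv2.INTER_CUBIC);o=cv2.convertScaleAbs(o,alpha=1.7)
    for c in range(c0//10*10+10,c0+w,10):
        cv2.putText(o,str(c),(int((c-c0+.5)*k),10),0,.35,(0,255,255),1);cv2.line(o,(int((c-c0+.5)*k),12),(int((c-c0+.5)*k),18),(0,255,255),1)
    for r in range(r0//10*10+10,r0+h,10):
        cv2.putText(o,str(r),(6,int((r-r0+.5)*k)+4),0,.35,(0,255,255),1);cv2.line(o,(0,int((r-r0+.5)*k)),(5,int((r-r0+.5)*k)),(0,255,255),1)
    return o
cv2.imwrite("pics/m1.png",np.hstack([crop(s,260,90,64,85,7)[:595],crop(t,160,130,50,85,7)[:595]]))
E
```

```text
[-0.107  0.237 -0.671  0.182  1.124  1.621] [0.5772 0.2905 0.2092] [ 0.6286  0.0739 -0.093 ]
foot [0.6252 0.2669 0.1004] axis [-0.4186  0.0549  0.9065] local -6.061464243411512e-05 -0.0019361187023739623
side footc [302.7436 147.0613] headend [276.9433  96.5685] mouth corners [[309.2, 158.0], [296.5, 157.9], [296.5, 151.6], [308.9, 151.6]]
top footc [187.7629 170.9325] headend [162.8569 178.4403] mouth corners [[198.4, 168.6], [195.3, 181.6], [181.7, 179.3], [184.9, 166.3]]
```

View pics/m1.png

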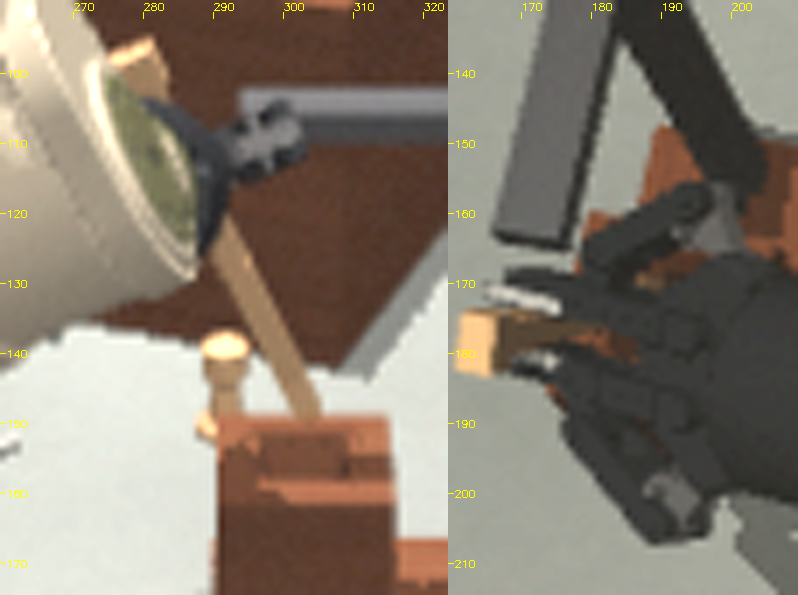

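The side crop shows the mouth spanning columns 296.6–309.2 and rows 151.4–158.1. That matches the prediction, and the stick points into the mouth with its foot at about (303,148). The arm end and head at (278,98) are clear, so I can enter at the tilt.

```bash
python3 - <<'E'
from h import *
rel([pose(25,bore(-.003,.078)),pose(25,bore(-.0035,.052)),pose(15,bore(-.0025,.044))])
E
```

```text
[-0.091, -0.045, 0.046, 0.001, 0.0, -0.001]
[-0.199, -0.098, 0.096, 0.001, 0.0, -0.001]
[-0.238, -0.015, 0.114, 0.048, -0.0, 0.1]
```

Request:
{"fn": "jog_arm", "kwargs": {
  "motion": [-0.045,-0.022,0.023,0,0,0,0,-0.091,-0.045,0.046,0,0,0,0,-0.13,-0.063,0.063,0,0,0,0,-0.165,-0.08,0.08,0,0,0,0,-0.199,-0.098,0.096,0,0,0,0,-0.199,-0.098,0.096,0,0,0,0,-0.199,-0.098,0.096,0,0,0,0]
}}

```text
clock: 13.75
tcp_pos: [0.5784, 0.2912, 0.1602]
orientation: [-0.209, 0.543, 0.63, 0.515]
wrist_force: [-1.5, -1.1, -0.6]
finger_gap: 0.0114
grip_force: 58.6
```

```bash
python3 - <<'E'
from h import *
np.set_printoptions(precision=4,suppress=True)
s=env.get_state();print(s['wrist_force'],s['ft_torque'])
f,al=held();print("local", (f-ST)@d(82.5),(f-ST)@d(172.5),f[2])
rel([pose(20,bore(-.003,.048)),pose(15,bore(-.0025,.044)),pose(8,bore(-.001,.038))])
E
```

```text
[-1.4504 -1.0732 -0.5826] [-0.8919  0.2811 -0.0565]
local 0.0007832834475682692 -0.0028722212983233416 0.05143743216350326
[-0.018, 0.045, 0.005, 0.024, -0.0, 0.049]
[-0.04, 0.086, 0.015, 0.047, -0.001, 0.1]
[-0.077, 0.138, 0.032, 0.08, -0.001, 0.17]
```

Request:
{"fn": "jog_arm", "kwargs": {
  "motion": [-0.009,0.023,0.003,0.012,0,0.025,0,-0.018,0.045,0.005,0.024,0,0.049,0,-0.029,0.066,0.01,0.036,0,0.075,0,-0.04,0.086,0.015,0.047,0,0.1,0,-0.053,0.104,0.021,0.058,0,0.124,0,-0.065,0.121,0.027,0.069,0,0.147,0,-0.077,0.138,0.032,0.08,-0.001,0.17,0,-0.077,0.138,0.032,0.08,-0.001,0.17,0]
}}

```text
clock: 14.75
tcp_pos: [0.6108, 0.2861, 0.1571]
orientation: [-0.308, 0.608, 0.583, 0.442]
wrist_force: [-1.0, 0.6, -0.5]
finger_gap: 0.0111
grip_force: 58.7
```

```bash
python3 - <<'E'
from h import *
np.set_printoptions(precision=4,suppress=True)
s=env.get_state();F=s['wrist_force'];print(F,"local x,y",F@d(82.5),F@d(172.5),s['ft_torque'],s['joint_pos'].round(2))
f,al=held();print("local", (f-ST)@d(82.5),(f-ST)@d(172.5),f[2],"lean",np.degrees(np.arcsin(al@d(172.5))),np.degrees(np.arcsin(al@d(82.5))))
rel([pose(8,bore(-.001,.034)),pose(5,bore(-.0005,.030)),pose(2,bore(0,.026)),pose(0,bore(0,.022))])
E
```

```text
[-1.037   0.6385 -0.4529] local x,y 0.49772306412961637 1.1114680403839883 [-0.9022  0.1752 -0.0013] [-0.11  0.44 -0.44  0.51  1.13  1.62]
local -0.00021316706193033185 -0.0020639124991894743 0.0383815880896711 lean 8.098050415258765 0.04833366910482379
[-0.019, -0.007, 0.009, 0.0, 0.001, 0.001]
[-0.037, 0.019, 0.018, 0.015, 0.001, 0.031]
[-0.057, 0.045, 0.027, 0.029, 0.001, 0.061]
[-0.077, 0.063, 0.037, 0.038, 0.001, 0.082]
```

Request:
{"fn": "jog_arm", "kwargs": {
  "motion": [-0.01,-0.003,0.005,0,0,0,0,-0.019,-0.005,0.009,0,0,0,0,-0.028,0.006,0.013,0.007,0,0.016,0,-0.037,0.019,0.018,0.015,0,0.031,0,-0.037,0.019,0.018,0.015,0,0.031,0]
}}

```text
clock: 15.38
tcp_pos: [0.6153, 0.2856, 0.1489]
orientation: [-0.327, 0.618, 0.573, 0.427]
wrist_force: [0.1, 0.2, -1.0]
finger_gap: 0.0106
grip_force: 58.6
```

```bash
cat > chk.py <<'E'
from h import *
np.set_printoptions(precision=4,suppress=True)
s=env.get_state();F=s['wrist_force'];print(F,"local Fx,Fy",F@d(82.5),F@d(172.5),s['ft_torque'])
f,al=held();print("tip local", (f-ST)@d(82.5),(f-ST)@d(172.5),f[2],"lean",np.degrees(np.arcsin(al@d(172.5))),np.degrees(np.arcsin(al@d(82.5))))
E
python3 - <<'E'
exec(open('chk.py').read())
rel([pose(2,bore(0,.026)),pose(0,bore(0,.022)),pose(0,bore(0,.016)),pose(0,bore(0,.0105))])
E
```

```text
[ 0.0828  0.1655 -0.9639] local Fx,Fy 0.17490750411640693 -0.06047350128297953 [-0.9622  0.1769  0.0157]
tip local -0.00014420444562533236 7.759334338958792e-05 0.029347871703194334 lean 4.886738332796486 0.054842789955272295
[-0.016, 0.029, 0.007, 0.013, 0.001, 0.029]
[-0.035, 0.048, 0.017, 0.023, 0.001, 0.049]
[-0.062, 0.046, 0.029, 0.023, 0.001, 0.049]
[-0.087, 0.044, 0.041, 0.023, 0.001, 0.049]
```

Request:
{"fn": "jog_arm", "kwargs": {
  "motion": [-0.008,0.015,0.004,0.007,0,0.015,0,-0.016,0.029,0.007,0.013,0,0.029,0,-0.025,0.039,0.012,0.018,0,0.039,0,-0.035,0.048,0.017,0.023,0.001,0.049,0,-0.035,0.048,0.017,0.023,0.001,0.049,0,-0.048,0.047,0.023,0.023,0.001,0.049,0,-0.062,0.046,0.029,0.023,0.001,0.049,0,-0.062,0.046,0.029,0.023,0.001,0.049,0]
}}

```text
clock: 16.38
tcp_pos: [0.6247, 0.2844, 0.1358]
orientation: [-0.355, 0.634, 0.556, 0.404]
wrist_force: [0.1, 0.3, -0.4]
finger_gap: 0.011
grip_force: 58.7
```

```bash
python3 - <<'E'
exec(open('chk.py').read())
rel([pose(0,bore(0,.012)),pose(0,bore(0,.0095))])
E
```

```text
[ 0.1205  0.2793 -0.3913] local Fx,Fy 0.2926067125629388 -0.0830337870400632 [-0.9328  0.1163 -0.0149]
tip local 0.00011225350568160743 0.000846752667292407 0.01580404035333899 lean -0.0006377921074221847 -0.028403195242640004
[-0.017, 0.004, 0.008, -0.001, -0.0, 0.0]
[-0.029, 0.004, 0.013, -0.001, -0.0, 0.0]
```

Request:
{"fn": "jog_arm", "kwargs": {
  "motion": [-0.009,0.002,0.004,0,0,0,0,-0.017,0.003,0.008,0,0,0,0,-0.025,0.003,0.011,0,0,0,0,-0.025,0.003,0.011,0,0,0,0,-0.03,0.003,0.013,0,0,0,0,-0.03,0.003,0.013,0,0,0,0]
}}

```text
clock: 17.12
tcp_pos: [0.626, 0.2844, 0.131]
orientation: [-0.355, 0.633, 0.556, 0.405]
wrist_force: [-1.8, -0.6, 6.0]
finger_gap: 0.0112
grip_force: 59.2
```

```bash
python3 - <<'E'
exec(open('chk.py').read())
E
```

```text
[-1.7735 -0.6499  5.9886] local Fx,Fy -0.87586812100652 1.67345719094684 [0.0828 0.2976 0.3014]
tip local 0.00048417249820209817 -0.0006022446747789569 0.010951150855654318 lean 0.09141348979699283 -0.15925856924739895
```

Contact at the expected depth (6 N upward, axis vertical). I'll open and back out along the tool axis.

Request:
{"fn": "jog_arm", "kwargs": {
  "motion": [-0.004,0,0.002,0,0,0,0,0,0,0,0,0,0,0.2,0,0,0,0,0,0,0.4,0,0,0,0,0,0,0.45,0,0,0,0,0,0,0.45,0,0,-0.05,0,0,0,0.45,0,0,-0.15,0,0,0,0.45,0,0,-0.3,0,0,0,0.45,0,0,-0.5,0,0,0,0.45,0,0,-0.7,0,0,0,0.45,0,0,-0.7,0,0,0,0.45]
}}

```text
clock: 18.5
tcp_pos: [0.6107, 0.1556, 0.1894]
orientation: [-0.353, 0.635, 0.556, 0.405]
wrist_force: [0.3, 0.3, -0.5]
finger_gap: 0.0384
grip_force: 0.0
```

```bash
python3 - <<'E'
exec(open('chk.py').read())
import cv2
print(s['finger_gap'],s['tcp_pos'])
# predicted pointer outline if fully home, versus the picture
for z in (.2,.202,.206,.19,.14,.1): print(z,proj("side",bore(0,z)),proj("top",bore(0,z)))
im=read_camera("side").astype(int);np.save("pics/f.npy",im)
u,v=proj("side",bore(0,.202)).astype(int)
bri=(im[...,0]>105)&(im[...,0]-im[...,2]>30)
for r in range(v-8,v+38): print(r,"".join("#" if im[r,c,0]>135 else "+" if im[r,c,0]>110 else "." for c in range(u-16,u+17)))
print(u-16)
E
```

```text
[ 0.3384  0.2528 -0.531 ] local Fx,Fy 0.2948588796699606 -0.3025316136732219 [-0.7982  0.1541 -0.0076]
tip local -0.12950646348569045 -0.002197806848309934 0.06945784408430852 lean 0.10281524369549906 -0.014164706134573046
0.03836528565699518 [0.6107 0.1556 0.1894]
0.2 [303.4621 119.7627] [179.0217 158.5858]
0.202 [303.4738 119.1593] [178.8177 158.3032]
0.206 [303.4972 117.9494] [178.4072 157.7346]
0.19 [303.4039 122.7644] [180.0299 159.9822]
0.14 [303.1201 137.4016] [184.7883 166.5733]
0.1 [302.9014 148.6838] [188.2868 171.4193]
111 .................................
112 .................................
113 ...................+.............
114 ...................+.............
115 ..................++.............
116 ..................++.............
117 .................+++.............
118 .................+++.............
119 ................++++.............
120 ................++++.............
121 ...............++++++............
122 ...............++++++............
123 ...............++++++............
124 ..............+++++++............
125 ..............+++++++.......
[... 487 characters left out ...]
............
139 ................+................
140 .................................
141 .................................
142 ..............++.................
143 ..............+++................
144 .............++++++..............
145 .............+++++++.............
146 .............++++++++++..........
147 .............++++++++++++........
148 ...............++++++++++++......
149 .................++++++++++++....
150 ..................+++++++++++++..
151 ....................+++++++++++++
152 ......................+++++++++++
153 ........................+++++++++
154 ..........................+++++++
155 .............................+++.
156 ..............................+..
287
```

```bash
python3 - <<'E'
from h import *
p,R0=cur();Rm=R0.as_matrix();rel([(p+[-.02,-.07,.03],Rm),(p+[-.13,-.1,.1],Rm)])
E
```

```text
[-0.016, -0.053, -0.39, 0.0, 0.0, 0.0]
[0.208, -0.578, -0.738, 0.0, 0.0, 0.0]
```

Request:
{"fn": "jog_arm", "kwargs": {
  "motion": [-0.01,-0.03,-0.2,0,0,0,0.45,-0.016,-0.053,-0.39,0,0,0,0.45,0.06,-0.25,-0.5,0,0,0,0.45,0.14,-0.4,-0.6,0,0,0,0.45,0.208,-0.578,-0.738,0,0,0,0.45,0.208,-0.578,-0.738,0,0,0,0.45,0.208,-0.578,-0.738,0,0,0,0.45]
}}

```text
clock: 19.42
tcp_pos: [0.4797, 0.0586, 0.288]
orientation: [-0.354, 0.633, 0.557, 0.404]
wrist_force: [0.6, -0.1, -0.3]
finger_gap: 0.0386
grip_force: 0.0
```

```bash
python3 - <<'E'
from h import *
im=read_camera("side").astype(int);o=np.load("pics/side0.npy").astype(int)
D=np.abs(im-o).sum(2)
for r in range(100,162): print(r,"".join("#" if D[r,c]>60 else "+" if D[r,c]>30 else "." for c in range(275,330)))
t=read_camera("top").astype(int);o=np.load("pics/top0.npy").astype(int);D=np.abs(t-o).sum(2)
print(proj("top",bore(0,.202)))
for r in range(145,190): print(r,"".join("#" if D[r,c]>60 else "+" if D[r,c]>30 else "." for c in range(165,215)))
E
```

```text
100 ............+.....+#+++++#############################.
101 ..............+...+#+...+############################+.
102 ....................++++..+####++######++++++....+#+...
103 .....+++...........#######+....++......++++++###++++#..
104 .....++++..........########.....+......+++######+++++..
105 ..+..++++..........########.............+++++++...++...
106 .....++++....+......++++++.++##+++##+++.......+++.+....
107 ...........................################+#####......
108 ...........................##############+#####+.......
109 ...........................##############+####+........
110 ..........................+############+#####..........
111 ..........................+#################...........
112 ..........................+############+##.............
113 ....................++....############+................
114 ....................+++...############.................
115 ...................+++++.+###########+.................
116 .......+...........+++...############..................
117 ...................+++..+###########+..................
118 ................
[... 4422 characters left out ...]
.................++++...................
178 ..........................+++++...................
179 ..........................+++.+...................
180 ...........................++.+...................
181 .............................+....................
182 ..................................................
183 ..................................................
184 ..................................................
185 ..................................................
186 ..................................................
187 ..................................................
188 ..................................................
189 ..................................................
```

```bash
python3 - <<'E'
from h import *
im=read_camera("side").astype(int)
for r in list(range(110,132))+[138,145,148,150,152,154,156]: print(r," ".join("%3d"%im[r,c,0] for c in range(294,314)))
E
```

```text
110  51  51  51  50  51  52  52  56  76  88  91  91  87  88  88  90  91  82  80  79
111  50  51  52  52  51  51  50  57  79  88  90  90  86  88  87  89  90  81  79  77
112  51  51  52  50  52  51  51  58  82  88  89  88  86  87  88  90  87  79  76  75
113  50  52  53  54  52  51  52  61  87  88  88  88  86  88  89  88  83  78  74  71
114  47  51  54  56  52  50  54  69  88  88  87  86  85  88  88  88  79  76  73  60
115  55  51  49  51  51  50  58  80  88  87  86  84  87  87  88  87  76  74  69  53
116  68  54  55  47  49  51  59  88  87  86  83  83  87  88  88  83  73  71  64  53
117  63  59  54  53  48  50  68  87  88  84  82  86  87  87  87  78  73  68  55  51
118  52  60  58  65  49  59  81  87  86  82  83  87  88  88  84  73  70  58  53  51
119  49  48  48  51  59  76  87  87  85  81  85  87  88  86  80  71  62  52  52  50
120  49  51  50  59  75  87  85  85  82  84  87  87  87  83  74  66  53  52  51  50
121  48  51  59  76  85  87  85  81  83  87  88  87  84  78  70  56  52  50  51  50
122  55  60  74  86  85  84  81  80  85  87  88  87  79  74  75  51  51  51  51  50
123  73 
[... 635 characters left out ...]
  62  52  50  49  50  50  49
131  52  52  51  52  50  52  51  52  61  92  94  93  88  59  51  50  48  48  49  49
138 153  83  53  53  52  51  51  53  67  94  94  92  79  52  53  50  51  64  85  85
145 122 141 141 141 140 140 140 135 110  95  92  98 119 137 136 136 137 137 137 136
148 113 135 136 136 135 135 135 132 108  94  95  97 118 135 133 133 134 133 133 133
150 116 115 111 111 111 111 110 108  95  94  95  95 103 110 110 109 111 113 113 113
152 112  98 102  79  77  76  76  77  92  94  95  90  73  75  78  89 104 103 115 115
154 113 101 105  71  73  75  74  75  86  93  95  91  79  74  72  78 102 104 106 106
156 114 105 107  84  67  72  71  74  89  94  95  92  76  71  63  53  70  69  73  72
```

```bash
python3 - <<'E'
from h import *
p,R0=cur();Rm=R0.as_matrix();rel([(p+[-.1,-.15,.0],Rm)])
E
```

```text
[-0.341, -0.4, -0.732, 0.0, 0.0, 0.0]
```

Request:
{"fn": "jog_arm", "kwargs": {
  "motion": [-0.11,-0.13,-0.24,0,0,0,0.45,-0.23,-0.27,-0.49,0,0,0,0.45,-0.341,-0.4,-0.732,0,0,0,0.45,-0.341,-0.4,-0.732,0,0,0,0.45,-0.341,-0.4,-0.732,0,0,0,0.45]
}}

```text
clock: 20.2
tcp_pos: [0.3796, -0.0918, 0.288]
orientation: [-0.355, 0.634, 0.556, 0.404]
wrist_force: [0.0, -0.7, 0.0]
finger_gap: 0.0383
grip_force: 0.0
```

```bash
python3 - <<'E'
from h import *
im=read_camera("side").astype(int)
S2=ST+[.002,0,0]
for z in(.202,.184): print([proj("side",S2+x/1e3*d(82.5)+y/1e3*d(172.5)+[0,0,z]).round(1).tolist() for x,y in((-6,-10),(-6,10),(6,10),(6,-10))])
for r in list(range(112,132)): print(r," ".join("%3d"%im[r,c,0] for c in range(294,314)))
# other objects moved?
o=np.load("pics/side0.npy").astype(int);D=np.abs(im-o).sum(2)
for n,(u,v) in dict(knight=(505,320),pawn=(459,330),pw=(497,297),rook=(498,523),bishop=(417,207),key=(362,222)).items():
    u,v=int(u*.7),int(v*.7);print(n,(D[v-10:v+10,u-10:u+10]>60).mean())
E
```

```text
[[307.5, 120.0], [300.8, 120.0], [300.8, 118.2], [307.4, 118.2]]
[[307.3, 125.4], [300.8, 125.4], [300.7, 123.6], [307.3, 123.6]]
112  56  56  55  55  55  53  55  53  52  54  53  52  50  49  49  50  50  52  52  50
113  55  56  56  54  55  55  55  54  56  53  54  54  54  54  52  50  52  53  52  53
114  56  54  54  56  57  55  56  55  56  54  57  56  55  55  55  51  51  51  54  53
115  55  55  55  55  56  56  55  55  55  55  55  55  55  56  54  52  51  52  53  53
116  56  54  56  55  55  56  54  55  55  55  55  55  54  55  55  52  50  54  53  53
117  56  56  54  56  56  56  55  55  54  54  55  54  56  56  54  53  52  53  53  52
118  56  58  57  56  57  55  56  57  61  63  62  61  63  63  61  52  52  53  52  50
119  57  57  57  58  56  57  57  67 100 100 100 100 100  98  86  54  51  51  52  50
120  55  55  55  56  57  57  57  78 132 135 135 134 135 131 109  52  50  52  50  50
121  54  52  55  55  55  56  56  68 107 117 117 116 116 114  98  51  52  52  51  50
122  54  56  55  55  54  55  54  63  97  99 101 100  99  97  84  52  53  51  51  50
123  55  55  57  55  56  55  55  63  94  95  96  94  94  94  80  52  50  52  49  50
124  54  53  54  53  56  54  55  65  95  95  95  95  96  93  80  50  51  50  49  49
125  54  54  52  53  54  52  54  62  92  95  95  94  94  90  77  52  51  51  49  50
126  55  54  55  54  54  54  54  59  79  91  93  93  91  76  66  51  49  50  50  50
127  54  53  53  54  55  53  56  55  60  88  94  94  89  61  52  50  50  48  49  49
128  52  53  52  55  53  54  54  55  63  93  94  93  89  62  53  49  50  49  49  49
129  54  52  53  53  54  52  53  52  61  92  92  93  89  62  52  51  50  50  50  51
130  53  53  52  54  53  52  52  53  63  91  94  93  89  62  54  50  49  47  49  49
131  52  51  51  52  51  52  52  52  62  92  93  95  89  59  52  50  49  50  50  50
knight 0.0
pawn 0.0
pw 0.0
rook 0.0
bishop 0.0
key 0.5075
```

```bash
python3 - <<'E'
from h import *
im=read_camera("top").astype(int);o=np.load("pics/top0.npy").astype(int);D=np.abs(im-o).sum(2)
print("key",(D[218:245,136:156]>60).mean(),"bishop",(D[175:195,130:150]>60).mean())
print(env.hand_in())
E
```

```text
key 0.0 bishop 0.0
the job is handed in; nothing more can be done
None
```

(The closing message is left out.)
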